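Try two dosing syringes and reject the gummed-up one

TASK

Two steel dosing syringes hang in the plywood stand with their plungers drawn out; before they are used, try both by pressing each plunger straight down. One that slides freely is pushed fully home and stays in the stand; one that pushes back with 10 N well before it is home is gummed up, so stop there, leave its plunger where it stuck, and stand that syringe nozzle-down in the empty white mug to soak. Never press a syringe with more than 20 N, do not tip the mug over, and leave the glass jar and the two amber bottles where they are.

Things in the scene. Friction and masses are not known exactly. Their poses are not given: they have to be found in the camera images.
- stand: plywood syringe stand, fixed to the table: base 104 x 236 mm, two cheeks and a top board 92 (its x) x 220 mm (its y) whose upper face is 100 mm above the table. Two through-holes of 37 mm lie on its y axis at y = +50 mm and y = -50 mm, 100 mm apart. Origin: under the middle of the stand, on the table; z up
- hole_a (a point): middle of the hole at the stand's y = +50 mm, at the upper face of the top board
- hole_b (a point): middle of the hole at the stand's y = -50 mm, at the upper face of the top board
- syringe_a: steel dosing syringe that starts in either hole of the stand; with its plunger about 105 g. Origin: the nozzle tip; z runs up the barrel. Barrel 34 mm diameter, opaque; nozzle 7 mm diameter, 17 mm long; black screw cap 44 mm diameter from 88 to 106 mm above the tip, which rests on the stand's top board (so in the stand the tip hangs 12 mm above the table). A plunger rod of 11 mm diameter comes out of the cap and ends in a black thumb knob
- syringe_b: the same kind of syringe, starting in the other hole; the two look exactly alike
- knob_a (a point): centre of syringe_a's thumb knob: black disc 32 mm diameter, 16 mm high with a flat top (top face 8 mm above this point). It lies on the syringe's axis, 172 mm above the nozzle tip with the plunger drawn right out and 172 mm minus the joint value of plunger_a otherwise. Syringes may be lifted by the knob: the plunger's drag and its retaining cap carry the syringe's weight
- knob_b (a point): the same for syringe_b
- plunger_a (a joint): how far syringe_a's plunger has been pushed in, m: 0 drawn right out, 0.048 its piston meets the rubber seat at the end of the barrel (fully home), 0.052 hard stop with the seat squeezed. The free plunger drags with a steady 4 N or so and stays where it is left; the seat gives about 2.5 N per mm. A gummed-up plunger moves just as freely at first and then, somewhere between 0.016 and 0.036, begins to push back by a further 2.5 N per mm; forcing it home would take over 30 N
- plunger_b (a joint): the same for syringe_b. One of the two syringes is gummed up and the other is free; which one differs from start to start and cannot be seen
- mug: empty white mug, about 300 g, loose: round body 72 mm diameter, 75 mm high, open at the top, inside about 58 mm wide; its handle sticks out at the side of its -y axis. Origin: on the table, under the middle of body plus handle, so 13.5 mm off the middle of the round body; z up
- mug_floor (a point): middle of the mug's inner floor, on the axis of its round body, 9 mm above the table (rim 66 mm above this point)
- glass_jar: bystander: empty glass candle jar, 66 mm diameter, 85 mm high. Origin: under its middle
- oil_bottle_1: bystander: amber bottle with black cap, 56 mm diameter, 164 mm high. Origin: under its middle
- oil_bottle_2: bystander: amber bottle with black cap, 55 mm diameter, 149 mm high. Origin: under its middle
Mind the look-alikes: they are no part of the job. Leave any pink look-alike of the syringe_b alone. What is shaped like the syringe_a but blue is not meant.

How it is judged:
By the outcome, as a careful person would: the job done as asked, in the order asked, and still so for the second after the job is handed in, with the robot touching nothing.
It also fails if it takes over 64 s, if anything falls off the work surface, if the arm or the gripper's body presses on something with over 40 N, if the wrist force passes 120 N, or if a joint passes its speed limit or range.

ROBOT

A 6-joint arm with a two-finger parallel gripper is mounted at the origin on a cart in front of the work surface, level with it; the furniture and walls round the work are solid. World frame = base frame: x ahead of the robot, y to its left, z up, the work surface at z = 0. Lengths are in m, angles in rad, forces in N, time in s.
With the tool pointing down it reaches from about 0.25 to 0.775 m from the base axis. Payload 4 kg.
Tool frame: the origin (TCP) lies between the finger pads; the fingertips stand 14 mm ahead of it and the grasp point (between the pads) lies 5 mm behind it (tip_reach is the distance from the TCP to the fingertips, in m); z points along the fingers, y is the line along which they close (so a half turn about z gives the same grasp; the last joint's range is limited). The gripper opens to 94 mm and grips with 3 to 60 N. Pads are 16 mm wide; open, the fingers measure 119 mm over their backs; the gripper's body (75 mm by 177 mm) begins 78 mm behind the grasp point.
Start: joints at [1.12, 0.087, 1.371, -0, 1.684, -0.103], TCP at [0.187, 0.517, 0.22] pointing down, gripper open.
Joint ranges: [-3.1, 3.1], [-0.76, 2.03], [0.27, 2.55], [-1.08, 4.22], [0.17, 2.65], [-2.57, 2.57]. Speed limits (rad/s): [2.79, 2.79, 3.14, 3.14, 3.14, 3.14].

INTERFACE

Orientations are given as [roll, pitch, yaw] about the fixed x, y, z axes, in that order (R = Rz(yaw) Ry(pitch) Rx(roll)).
In Python, from bench import * gives the robot as it stands. The module is installed in compiled form; this text tells all that it offers.
- The arm moves only by the tool servo_tool, never from a script. Its argument "targets" is a list of rows, each a list of 4 numbers: the shift along the tool's x, y, z in cm, then the turn about the tool's z in degrees. A call has 1 to 8 rows; each row is the pose to reach, as a shift and turn from the pose commanded when the call began, along the tool's axes at that moment; what a row does not reach only later rows make up. A row lasts 1/8 s, in which the tool goes at most 62.5 mm and 10.7 degrees, less where a joint would pass 70% of its speed; a pose out of reach is approached as far as the arm can. A call with a gripper value outside its range is refused whole. "claw" is the closure in counts, from 0 (fully open) to 255 (shut), set as the call begins (left out, the last holds). The fingers move at their own pace and stop on an object; the grip force is fixed at half the most. Time passes only in rows, so rows that repeat a pose let the fingers close. It gives the time, the measured TCP pose, the force, the opening and the grip force at its end, in the units of the state.
- get_obs(): the state, without advancing time (a new reading comes with each control period).
- snapshot(name): name is "scene" or "top" or "wrist"; returns the picture (480x640x3 uint8, blue, green, red); there is no depth.
- camera_model(name): a dict with "camera_matrix" (3x3 intrinsics, pixels), "camera_from_world" (4x4, takes a point from world to camera coordinates). Camera axes: x right, y up, looking along -z (the intrinsics and any distortion apply to the point x, -y, -z); pixel columns grow to the right and rows downward; lengths in m; the calibration is good to about 2 mm. A picture is of the moment at which its call begins: read the wrist's pose just before it. camera_model takes no time and is no camera call; for the wrist camera it gives the pose at the moment of the call.
- close_job(): hands the job in; it is judged then, once.
The state is a dict: "time": time; "joint_positions": joint angles; "qvel": joint speeds; "joint_torque": joint torques, N m; "tool_pos": TCP position; "ee_rot": TCP orientation; "wrist_force": force on the tool from outside, world axes, zero at the start; "wrist_torque": the same for the moment, N m; "width": finger opening in m; "finger_force": force on a finger pad.
Only numpy, scipy, OpenCV 4.12 (cv2) and the standard library are available. Lean on these libraries where they do the work, as an engineer would, in place of code of your own. Each camera call takes 0.05 s, during which the arm holds its last target. There are 200 camera calls.

## Working session

There is one attempt and no reset: what is moved stays moved. The work goes in short steps, Python scripts to look and compute and a tool call to move; the robot and the scene stay as the last step left them, time stands still between calls to the robot, and variables do not carry over. Pictures are saved under pics/ and viewed, at most 10 in all, crops included, and the job is handed in when it is done.

Besides the shell and the picture viewer there is one more tool, called after ">>>" by a JSON object that holds its "api" and its "payload". servo_tool: Moves the arm, as the interface text tells. Its arguments: {"type":"object","properties":{"targets":{"type":"array"},"claw":{"type":"number"}},"required":["targets"]}

```bash
mkdir -p pics; python3 - <<'E'
from bench import *
import cv2,numpy as np
o=get_obs();print({k:np.round(v,3) for k,v in o.items()})
for n in("top","scene"):
    cv2.imwrite(f"pics/{n}0.png",snapshot(n));m=camera_model(n);print(n,np.round(m["camera_matrix"],1).tolist(),np.round(m["camera_from_world"],3).tolist(), [k for k in m])
E
```

```text
{'time': np.float64(0.0), 'joint_positions': array([ 1.12 ,  0.088,  1.372, -0.   ,  1.684, -0.103]), 'qvel': array([ 0.001,  0.   ,  0.001, -0.003,  0.002,  0.   ]), 'joint_torque': array([-2.0000e-03, -3.4018e+01, -3.0243e+01,  7.2000e-02,  3.3000e-02,
       -0.0000e+00]), 'tool_pos': array([0.187, 0.517, 0.218]), 'ee_rot': array([-3.139, -0.   ,  2.794]), 'wrist_force': array([-0.441, -0.451, -0.495]), 'wrist_torque': array([ 0.008, -0.02 , -0.018]), 'finger_force': np.float64(0.0), 'width': np.float64(0.094)}
top [[529.5, 0.0, 317.0], [0.0, 529.5, 237.0], [0.0, 0.0, 1.0]] [[-0.027, -0.999, -0.019, 0.037], [0.989, -0.03, 0.143, -0.615], [-0.144, -0.015, 0.99, -1.124], [0.0, 0.0, 0.0, 1.0]] ['camera_matrix', 'camera_from_world']
scene [[608.7, 0.0, 314.7], [0.0, 608.7, 239.7], [0.0, 0.0, 1.0]] [[0.787, -0.617, 0.018, -0.461], [0.43, 0.568, 0.701, -0.371], [-0.443, -0.544, 0.712, -1.082], [0.0, 0.0, 0.0, 1.0]] ['camera_matrix', 'camera_from_world']
```

View pics/top0.png

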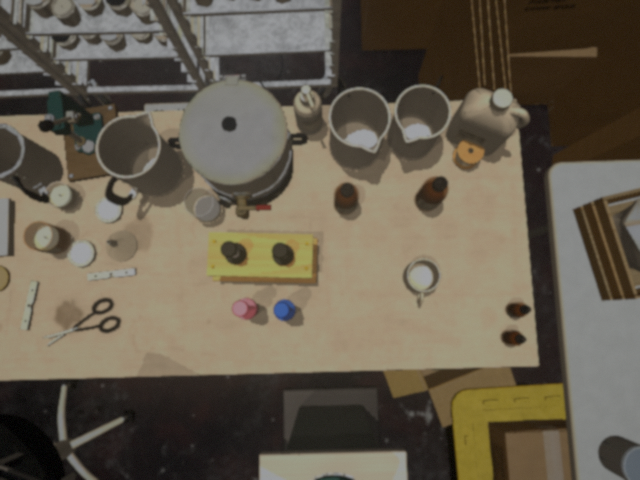

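View pics/scene0.png

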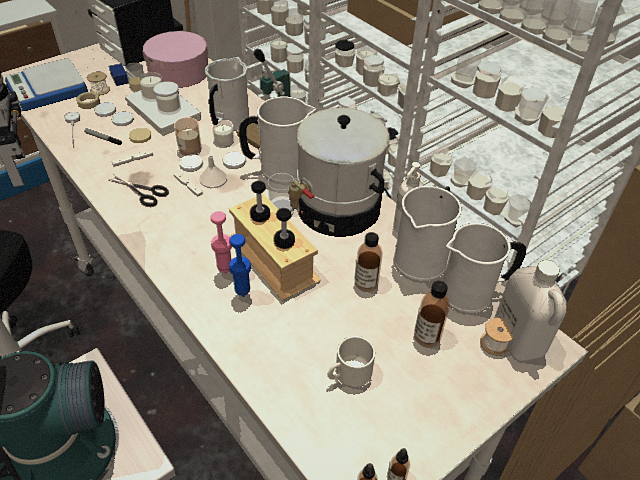

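The top view shows the stand at (262,256), with black knobs at (233,252) and (283,253). The mug is at (421,275) with its handle towards (421,298), the amber bottles at (346,197) and (433,191), and the jar at (206,206). In the scene view the knobs are at (259,188) and (284,214).

These could be mistaken for the syringes:
- the two black-knobbed syringes in the stand, which are the ones I want
- the pink one at (245,308) and the blue one at (285,310), both standing free on the table and to be left alone

Other mug-like white vessels are the jugs at (360,120), (420,115) and (130,145), which are too big.

```bash
cat > h.py <<'E'
from bench import *
import cv2,numpy as np
def ray(n,u,v,m=None):
    m=m or camera_model(n);K=m["camera_matrix"];T=np.array(m["camera_from_world"]);R=T[:3,:3]
    d=np.linalg.inv(K)@[u,v,1];d=R.T@np.array([d[0],-d[1],-d[2]]);return -R.T@T[:3,3],d
def plane(n,u,v,z,m=None):
    c,d=ray(n,u,v,m);return c+d*(z-c[2])/d[2]
def proj(n,p,m=None):
    m=m or camera_model(n);T=np.array(m["camera_from_world"]);q=T[:3,:3]@p+T[:3,3]
    w=m["camera_matrix"]@np.array([q[0],-q[1],-q[2]]);return w[:2]/w[2]
def tri(r1,r2):
    (a,d),(b,e)=r1,r2;s=np.linalg.lstsq(np.c_[d,-e],b-a,rcond=None)[0];p,q=a+d*s[0],b+e*s[1];return (p+q)/2,np.linalg.norm(p-q)
E
python3 - <<'E'
from h import *
t=cv2.imread("pics/top0.png");s=cv2.imread("pics/scene0.png")
hsv=cv2.cvtColor(t,cv2.COLOR_BGR2HSV)
m=cv2.inRange(hsv,(18,110,90),(40,255,255));m[:225]=0;m[290:]=0;m[:,:195]=0;m[:,330:]=0
c=max(cv2.findContours(m,0,2)[0],key=cv2.contourArea);r=cv2.minAreaRect(c);print("board",r,[np.round(plane("top",*q,.1),3).tolist() for q in cv2.boxPoints(r)],np.round(plane("top",*r[0],.1),3))
g=cv2.cvtColor(s,cv2.COLOR_BGR2GRAY)
for n,im,roi,thr in(("top",t,(215,235,85,35),60),("scene",s,(245,175,50,75),60)):
    x,y,w,h=roi;b=(im[y:y+h,x:x+w].max(2)<thr).astype(np.uint8)
    k,_,st,ce=cv2.connectedComponentsWithStats(b)
    for i in range(1,k):
        if st[i,4]>20:print(n,st[i]+[x,y,0,0,0],np.round(ce[i]+[x,y],1))
A=cv2.resize(t[225:325,200:320],None,fx=4,fy=4,interpolation=2);B=cv2.resize(s[170:260,225:325],None,fx=4,fy=4,interpolation=2)
C=cv2.resize(t[250:310,390:450],None,fx=3,fy=3,interpolation=2)
D=np.zeros((590,800,3),np.uint8);D[:400,:480]=A;D[:360,480:800]=B[:,:320];D[405:585,:180]=C;cv2.imwrite("pics/c1.png",D)
E
```

```text
board ((262.5351867675781, 256.2029113769531), (46.656524658203125, 109.27911376953125), 89.37040710449219) [[0.622, 0.25, 0.1], [0.617, 0.019, 0.1], [0.519, 0.02, 0.1], [0.523, 0.248, 0.1]] [0.57  0.134 0.1  ]
top [227 245  18  18 146] [237.2 254.9]
top [274 247  19  17 145] [285.4 256.6]
scene [252 181  14  13 138] [258.3 186.8]
scene [250 205  20  17 223] [259.8 213.9]
scene [277 208  14  14 150] [283.4 214.4]
scene [274 230  21  19 256] [284.1 239.9]
```

View pics/c1.png

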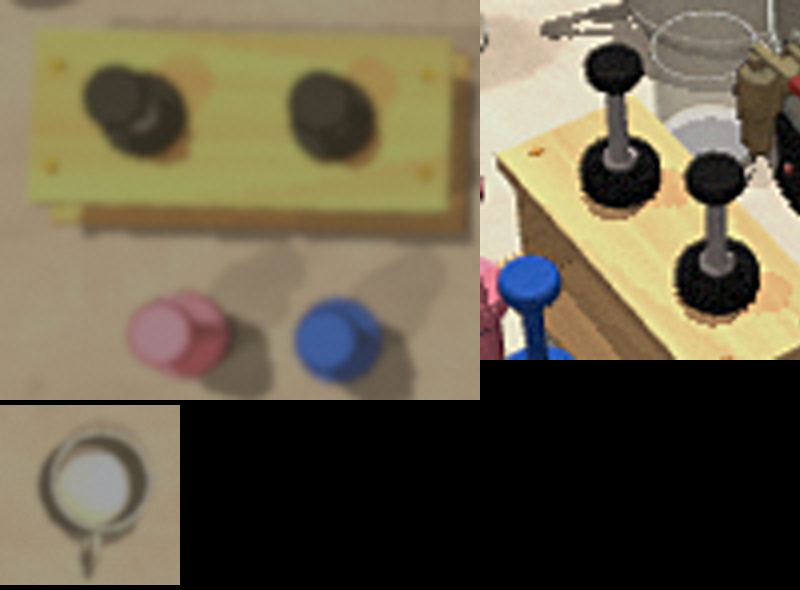

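The crop confirms two black-knobbed syringes in the stand. The knob tops are at top-view pixels (228.8,248.7) and (279.8,251.0), with the pink and blue ones beside the stand. The mug rim centre is about (421.5,276.5) and its handle points towards -x.

```bash
python3 - <<'E'
from h import *
f=lambda p:np.round(p,4).tolist()
for u,w in(((228.8,248.7),(258.6,186.6)),((279.8,251),(283.6,214.2))):
    print("plane",f(plane("top",*u,.192)),f(plane("scene",*w,.184)),"tri",tri(ray("top",*u),ray("scene",*w)))
t=cv2.imread("pics/top0.png");s=cv2.imread("pics/scene0.png")
# board in scene: cap centres at z~.1
for w in((259.8,213.9),(284.1,239.9)):print("cap",f(plane("scene",*w,.112)))
for n,u in(("pink",(240.5,308.5)),("blue",(283,309.5))):print(n,f(plane("top",*u,.15)))
print("mug rim",f(plane("top",421.5,276.5,.075)))
# mug by mask, scene + top
g=t[250:310,390:450].min(2);print("mug radius px",529*.036/(1.124-.075))
hs=cv2.cvtColor(s,cv2.COLOR_BGR2HSV);E=cv2.Canny(s,60,150)
print("jar",f(plane("top",206,206,.085)),"bot",f(plane("top",346,190,.164)),f(plane("top",434,184,.149)))
A=cv2.resize(s[320:410,310:400],None,fx=5,fy=5,interpolation=2);B=cv2.resize(t[255:305,395:445],None,fx=6,fy=6,interpolation=2)
D=np.zeros((450,760,3),np.uint8);D[:450,:450]=A;D[:300,450:750]=B;cv2.imwrite("pics/c2.png",D)
E
```

```text
plane [0.5763, 0.1878, 0.192] [0.5779, 0.19, 0.184] tri (array([0.57728504, 0.18908858, 0.18494109]), np.float64(0.00013040844350089973))
plane [0.569, 0.0896, 0.192] [0.5697, 0.0874, 0.184] tri (array([0.57084211, 0.09016074, 0.1811578 ]), np.float64(0.001295585411787859))
cap [0.5723, 0.1831, 0.112]
cap [0.5675, 0.0849, 0.112]
pink [0.4621, 0.1728, 0.15]
blue [0.4579, 0.0889, 0.15]
mug rim [0.5199, -0.1998, 0.075]
mug radius px 18.154432793136316
jar [0.6842, 0.2566, 0.085] bot [0.6914, -0.0428, 0.164] [0.7018, -0.2222, 0.149]
```

View pics/c2.png

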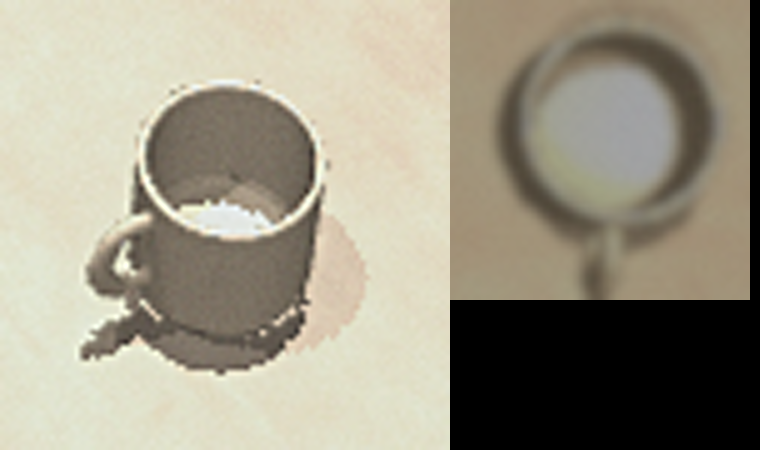

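Scene rim centre is (356.2,352) and top rim centre is (423.5,275.8). Both knobs come out 100 mm apart at the right height. Moving to above the left knob at (0.577, 0.189), with the fingers shut.

>>> {"api": "servo_tool", "payload": {"targets": [[-3,-1,-4,-4],[-8,-3,-6,-8],[-14,-5,-6,-12],[-20,-7.3,-6,-15.6],[-26,-9.5,-6,-15.6],[-32,-11.8,-6,-15.6],[-38,-14,-6,-15.6],[-43,-15.8,-6,-15.6]], "claw": 255}}

```text
time: 1.1
tool_pos: [0.539, 0.2203, 0.2789]
ee_rot: [3.142, -0.001, 3.066]
wrist_force: [0.2, 1.3, -0.5]
width: 0.0171
finger_force: 0.0
```

```bash
cat >> h.py <<'E'
from scipy.spatial.transform import Rotation as Ro
def go(x,y,z,yaw=3.067):
    o=get_obs();R=Ro.from_euler("xyz",o["ee_rot"]).as_matrix();d=R.T@(np.array([x,y,z])-o["tool_pos"])*100
    w=np.degrees(o["ee_rot"][2]-yaw);print("t",round(float(o["time"]),2),"pos",np.round(o["tool_pos"],4),"rot",np.round(o["ee_rot"],3),"F",np.round(o["wrist_force"],2),"width",round(float(o["width"]),3),"\nshift cm",np.round(d,2),"turn",round((w+180)%360-180,1))
E
python3 - <<'E'
from h import *
go(.577,.189,.23)
print("mug",plane("top",423.5,275.8,.075),plane("scene",356.2,352,.075),tri(ray("top",423.5,275.8),ray("scene",356.2,352)))
E
```

```text
t 1.1 pos [0.539  0.2203 0.2789] rot [ 3.142e+00 -1.000e-03  3.066e+00] F [ 0.2   1.32 -0.52] width 0.017 
shift cm [-4.03 -2.84  4.89] turn -0.1
mug [ 0.52123452 -0.20412927  0.075     ] [ 0.52209982 -0.20665095  0.075     ] (array([ 0.52224826, -0.2051252 ,  0.07280851]), np.float64(0.002083994150324019))
```

>>> {"api": "servo_tool", "payload": {"targets": [[-2.5,-1.8,1.5,0],[-4.05,-2.85,3,0],[-4.05,-2.85,3.9,0],[-4.05,-2.85,3.9,0]]}}

```text
time: 1.6
tool_pos: [0.5748, 0.1914, 0.2393]
ee_rot: [-3.141, -0.003, 3.067]
wrist_force: [-0.5, -0.3, 0.6]
width: 0.0004
finger_force: 0.0
```

```bash
python3 - <<'E'
from h import *
go(.577,.189,.206)
m=camera_model("wrist");im=snapshot("wrist");cv2.imwrite("pics/w1.png",im)
for p in((.577,.189,.192),(.5695,.0888,.192),(.577,.189,.118),(.5695,.0888,.118)):print(np.round(proj("wrist",np.array(p),m),1))
np.save("w1.npy",m,allow_pickle=True)
E
```

```text
t 1.6 pos [0.5748 0.1914 0.2393] rot [-3.141e+00 -3.000e-03  3.067e+00] F [-0.48 -0.29  0.61] width 0.0 
shift cm [-0.25 -0.23  3.33] turn 0.0
[315.3 270.7]
[138.3 270.3]
[316.6 235.9]
[182.1 235.6]
```

View pics/w1.png

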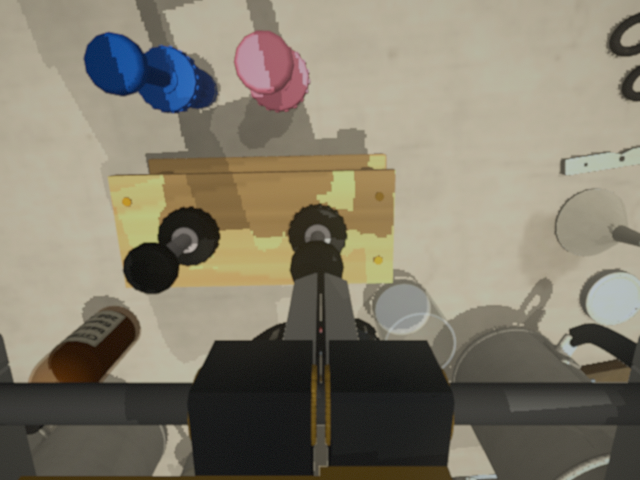

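The wrist view shows the caps where predicted, at (317,234) and (183,240). Knob tops are at (317,264) and (151,268), so the right knob may start a few mm in. Descending on the left knob.

>>> {"api": "servo_tool", "payload": {"targets": [[-0.15,-0.15,1,0],[-0.15,-0.15,2,0],[-0.15,-0.15,2.6,0],[-0.15,-0.15,3,0],[-0.15,-0.15,3.2,0]]}}

```text
time: 2.28
tool_pos: [0.5774, 0.1889, 0.2082]
ee_rot: [3.142, -0.0, 3.066]
wrist_force: [0.2, -0.3, 0.4]
width: 0.0001
finger_force: 0.0
```

>>> {"api": "servo_tool", "payload": {"targets": [[0,0,0.2,0],[0,0,0.4,0],[0,0,0.6,0],[0,0,0.6,0]]}}

```text
time: 2.78
tool_pos: [0.5777, 0.1889, 0.2033]
ee_rot: [3.141, 0.001, 3.066]
wrist_force: [-0.9, 0.6, 4.4]
width: 0.0005
finger_force: 1.9
```

>>> {"api": "servo_tool", "payload": {"targets": [[0,0,0.2,0],[0,0,0.4,0],[0,0,0.6,0],[0,0,0.8,0],[0,0,1.0,0],[0,0,1.0,0]]}}

```text
time: 3.52
tool_pos: [0.5776, 0.1889, 0.1921]
ee_rot: [3.142, -0.0, 3.066]
wrist_force: [0.6, -0.7, 1.6]
width: 0.0004
finger_force: 1.1
```

>>> {"api": "servo_tool", "payload": {"targets": [[0,0,0.1,0],[0,0,0.2,0],[0,0,0.2,0]]}}

```text
time: 3.9
tool_pos: [0.5776, 0.1889, 0.1905]
ee_rot: [3.142, 0.0, 3.066]
wrist_force: [0.8, 0.2, 3.7]
width: 0.0006
finger_force: 1.6
```

>>> {"api": "servo_tool", "payload": {"targets": [[0,0,0.1,0],[0,0,0.2,0],[0,0,0.2,0]]}}

```text
time: 4.28
tool_pos: [0.5775, 0.1889, 0.1884]
ee_rot: [3.141, 0.0, 3.066]
wrist_force: [1.5, 0.8, 2.6]
width: 0.0003
finger_force: 1.6
```

>>> {"api": "servo_tool", "payload": {"targets": [[0,0,0.1,0],[0,0,0.2,0],[0,0,0.3,0],[0,0,0.3,0]]}}

```text
time: 4.78
tool_pos: [0.5775, 0.1889, 0.1853]
ee_rot: [3.142, -0.0, 3.066]
wrist_force: [1.7, 0.6, 3.3]
width: 0.0003
finger_force: 1.5
```

>>> {"api": "servo_tool", "payload": {"targets": [[0,0,0.1,0],[0,0,0.2,0],[0,0,0.3,0],[0,0,0.3,0]]}}

```text
time: 5.28
tool_pos: [0.5775, 0.1889, 0.1823]
ee_rot: [3.142, -0.0, 3.066]
wrist_force: [1.4, 0.7, 3.1]
width: 0.0002
finger_force: 1.6
```

>>> {"api": "servo_tool", "payload": {"targets": [[0,0,0.1,0],[0,0,0.2,0],[0,0,0.3,0],[0,0,0.3,0]]}}

```text
time: 5.78
tool_pos: [0.5774, 0.1889, 0.1793]
ee_rot: [3.142, -0.0, 3.066]
wrist_force: [0.4, -0.1, 2.0]
width: 0.0002
finger_force: 1.6
```

>>> {"api": "servo_tool", "payload": {"targets": [[0,0,0.1,0],[0,0,0.2,0],[0,0,0.3,0],[0,0,0.3,0]]}}

```text
time: 6.28
tool_pos: [0.5775, 0.1889, 0.1763]
ee_rot: [3.142, -0.0, 3.066]
wrist_force: [1.9, -1.4, 3.6]
width: 0.0003
finger_force: 1.6
```

>>> {"api": "servo_tool", "payload": {"targets": [[0,0,0.1,0],[0,0,0.2,0],[0,0,0.3,0],[0,0,0.3,0]]}}

```text
time: 6.78
tool_pos: [0.5774, 0.1889, 0.1733]
ee_rot: [3.142, -0.0, 3.066]
wrist_force: [1.6, 0.3, 3.5]
width: 0.0001
finger_force: 1.6
```

>>> {"api": "servo_tool", "payload": {"targets": [[0,0,0.1,0],[0,0,0.2,0],[0,0,0.3,0],[0,0,0.3,0]]}}

```text
time: 7.28
tool_pos: [0.5775, 0.1889, 0.1703]
ee_rot: [3.142, -0.0, 3.066]
wrist_force: [2.0, 0.6, 3.0]
width: 0.0004
finger_force: 1.6
```

>>> {"api": "servo_tool", "payload": {"targets": [[0,0,0.1,0],[0,0,0.2,0],[0,0,0.3,0],[0,0,0.3,0]]}}

```text
time: 7.78
tool_pos: [0.5774, 0.1889, 0.1673]
ee_rot: [3.142, -0.0, 3.066]
wrist_force: [1.1, 0.5, 4.1]
width: 0.0006
finger_force: 1.6
```

>>> {"api": "servo_tool", "payload": {"targets": [[0,0,0.1,0],[0,0,0.2,0],[0,0,0.3,0],[0,0,0.4,0],[0,0,0.4,0]]}}

```text
time: 8.4
tool_pos: [0.5775, 0.1889, 0.1633]
ee_rot: [3.142, -0.0, 3.066]
wrist_force: [2.6, -0.6, 3.4]
width: 0.0002
finger_force: 1.5
```

The left syringe is free. Pushing it home.

>>> {"api": "servo_tool", "payload": {"targets": [[0,0,0.1,0],[0,0,0.2,0],[0,0,0.3,0],[0,0,0.4,0],[0,0,0.5,0],[0,0,0.5,0]]}}

```text
time: 9.15
tool_pos: [0.5775, 0.1889, 0.1583]
ee_rot: [3.142, -0.0, 3.066]
wrist_force: [2.4, 0.5, 2.4]
width: 0.0004
finger_force: 1.5
```

>>> {"api": "servo_tool", "payload": {"targets": [[0,0,0.1,0],[0,0,0.2,0],[0,0,0.2,0]]}}

```text
time: 9.52
tool_pos: [0.5775, 0.1889, 0.1569]
ee_rot: [3.141, 0.0, 3.066]
wrist_force: [1.0, -0.1, 5.3]
width: 0.0002
finger_force: 2.5
```

>>> {"api": "servo_tool", "payload": {"targets": [[0,0,0.1,0],[0,0,0.1,0]]}}

```text
time: 9.78
tool_pos: [0.5776, 0.1889, 0.1563]
ee_rot: [3.141, 0.001, 3.066]
wrist_force: [0.7, -0.6, 6.6]
width: 0.0003
finger_force: 3.1
```

The left syringe is home, with the seat pushing back at 6.6 N. Now the right one.

>>> {"api": "servo_tool", "payload": {"targets": [[0,0,-3,0],[0,0,-6,0],[0,-2,-7.5,0],[0,-6,-7.5,0],[0,-10,-7.5,0],[0,-10,-6,0],[0,-10,-5.2,0],[0,-10,-5.2,0]]}}

```text
time: 10.78
tool_pos: [0.5689, 0.0898, 0.2053]
ee_rot: [-3.141, -0.004, 3.067]
wrist_force: [0.2, 0.1, 0.4]
width: 0.0008
finger_force: 0.0
```

>>> {"api": "servo_tool", "payload": {"targets": [[0,0,0.3,0],[0,0,0.5,0],[0,0,0.5,0]]}}

```text
time: 11.15
tool_pos: [0.5699, 0.0895, 0.2025]
ee_rot: [3.142, 0.0, 3.067]
wrist_force: [-0.2, 0.4, 0.3]
width: 0.0006
finger_force: 0.0
```

>>> {"api": "servo_tool", "payload": {"targets": [[0,0,0.2,0],[0,0,0.4,0],[0,0,0.5,0],[0,0,0.5,0]]}}

```text
time: 11.65
tool_pos: [0.5702, 0.0893, 0.1981]
ee_rot: [3.141, 0.001, 3.066]
wrist_force: [-0.6, 0.5, 3.6]
width: 0.0003
finger_force: 1.9
```

>>> {"api": "servo_tool", "payload": {"targets": [[0,0,0.2,0],[0,0,0.4,0],[0,0,0.6,0],[0,0,0.6,0]]}}

```text
time: 12.15
tool_pos: [0.57, 0.0892, 0.191]
ee_rot: [3.142, -0.0, 3.066]
wrist_force: [0.5, 0.8, 2.4]
width: 0.0003
finger_force: 1.2
```

>>> {"api": "servo_tool", "payload": {"targets": [[0,0,0.1,0],[0,0,0.2,0],[0,0,0.2,0]]}}

```text
time: 12.52
tool_pos: [0.57, 0.0892, 0.1895]
ee_rot: [3.141, 0.0, 3.066]
wrist_force: [0.6, 1.4, 3.1]
width: 0.0004
finger_force: 1.6
```

>>> {"api": "servo_tool", "payload": {"targets": [[0,0,0.1,0],[0,0,0.2,0],[0,0,0.2,0]]}}

```text
time: 12.9
tool_pos: [0.57, 0.0892, 0.1874]
ee_rot: [3.142, 0.0, 3.066]
wrist_force: [1.3, 0.2, 3.0]
width: 0.0002
finger_force: 1.6
```

>>> {"api": "servo_tool", "payload": {"targets": [[0,0,0.1,0],[0,0,0.2,0],[0,0,0.25,0],[0,0,0.25,0]]}}

```text
time: 13.4
tool_pos: [0.5699, 0.0892, 0.1849]
ee_rot: [3.142, -0.0, 3.066]
wrist_force: [1.2, 0.6, 3.0]
width: 0.0005
finger_force: 1.6
```

>>> {"api": "servo_tool", "payload": {"targets": [[0,0,0.1,0],[0,0,0.2,0],[0,0,0.25,0],[0,0,0.25,0]]}}

```text
time: 13.9
tool_pos: [0.5699, 0.0892, 0.1824]
ee_rot: [3.142, -0.0, 3.066]
wrist_force: [0.5, 0.2, 3.1]
width: 0.0006
finger_force: 1.6
```

>>> {"api": "servo_tool", "payload": {"targets": [[0,0,0.1,0],[0,0,0.2,0],[0,0,0.25,0],[0,0,0.25,0]]}}

```text
time: 14.4
tool_pos: [0.5699, 0.0891, 0.1799]
ee_rot: [-3.142, -0.0, 3.066]
wrist_force: [0.9, 0.6, 2.5]
width: 0.0006
finger_force: 1.6
```

>>> {"api": "servo_tool", "payload": {"targets": [[0,0,0.1,0],[0,0,0.2,0],[0,0,0.25,0],[0,0,0.25,0]]}}

```text
time: 14.9
tool_pos: [0.5699, 0.0892, 0.1774]
ee_rot: [3.142, -0.0, 3.066]
wrist_force: [0.6, 0.7, 3.1]
width: 0.0005
finger_force: 1.6
```

>>> {"api": "servo_tool", "payload": {"targets": [[0,0,0.1,0],[0,0,0.2,0],[0,0,0.25,0],[0,0,0.25,0]]}}

```text
time: 15.4
tool_pos: [0.5699, 0.0892, 0.1749]
ee_rot: [3.142, -0.0, 3.066]
wrist_force: [1.8, 0.7, 3.3]
width: 0.0004
finger_force: 1.6
```

>>> {"api": "servo_tool", "payload": {"targets": [[0,0,0.1,0],[0,0,0.2,0],[0,0,0.25,0],[0,0,0.25,0]]}}

```text
time: 15.9
tool_pos: [0.5701, 0.0892, 0.1729]
ee_rot: [3.141, 0.001, 3.066]
wrist_force: [1.5, 0.9, 4.3]
width: 0.0004
finger_force: 2.5
```

>>> {"api": "servo_tool", "payload": {"targets": [[0,0,0.1,0],[0,0,0.15,0],[0,0,0.15,0],[0,0,0.15,0]]}}

```text
time: 16.4
tool_pos: [0.5701, 0.0893, 0.1721]
ee_rot: [3.141, 0.001, 3.066]
wrist_force: [-0.4, 1.5, 6.6]
width: 0.0001
finger_force: 3.4
```

>>> {"api": "servo_tool", "payload": {"targets": [[0,0,0.1,0],[0,0,0.15,0],[0,0,0.15,0],[0,0,0.15,0]]}}

```text
time: 16.9
tool_pos: [0.5702, 0.0893, 0.1712]
ee_rot: [3.141, 0.002, 3.066]
wrist_force: [-0.3, 1.3, 9.4]
width: 0.0006
finger_force: 4.3
```

>>> {"api": "servo_tool", "payload": {"targets": [[0,0,0.05,0],[0,0,0.08,0],[0,0,0.08,0],[0,0,0.08,0]]}}

```text
time: 17.4
tool_pos: [0.5702, 0.0893, 0.1708]
ee_rot: [3.141, 0.002, 3.066]
wrist_force: [-0.5, 0.9, 10.2]
width: 0.0008
finger_force: 4.9
```

The right syringe is gummed up: it reached 10.2 N at about 33 mm. I'm lifting, opening the fingers and coming down around its knob.

>>> {"api": "servo_tool", "payload": {"targets": [[0,0,-2,0],[0,0,-4,0],[0,0,-4,0],[0,0,-4,0],[0,0,-4,0],[0,0,-4,0],[0,0,-4,0],[0,0,-4,0]], "claw": 85}}

```text
time: 18.4
tool_pos: [0.5699, 0.0892, 0.2086]
ee_rot: [3.142, -0.0, 3.066]
wrist_force: [-0.0, -0.6, 0.3]
width: 0.0627
finger_force: 0.0
```

```bash
python3 - <<'E'
from h import *
go(.570,.0892,.1445)
m=camera_model("wrist");im=snapshot("wrist");cv2.imwrite("pics/w2.png",im)
for p in((.570,.0892,.1575),(.570,.0892,.118)):print(np.round(proj("wrist",np.array(p),m),1))
E
```

```text
t 18.4 pos [0.5699 0.0892 0.2086] rot [ 3.142 -0.     3.066] F [-0.03 -0.62  0.26] width 0.063 
shift cm [-0.01 -0.    6.41] turn -0.1
[319.4 264.4]
[319.5 244.5]
```

View pics/w2.png

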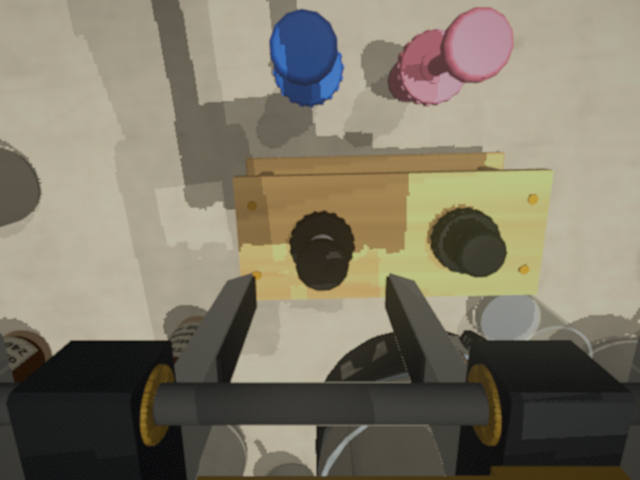

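The knob is at (322,263) against a predicted (319,264), between the fingers. The left syringe is home at (480,254). Descending and gripping.

>>> {"api": "servo_tool", "payload": {"targets": [[0,0,2,0],[0,0,4,0],[0,0,5.5,0],[0,0,6.3,0],[0,0,6.3,0]]}}

```text
time: 19.08
tool_pos: [0.5697, 0.0892, 0.1452]
ee_rot: [-3.142, -0.001, 3.066]
wrist_force: [-0.6, -0.4, 0.3]
width: 0.0627
finger_force: 0.0
```

>>> {"api": "servo_tool", "payload": {"targets": [[0,0,0,0],[0,0,0,0],[0,0,0,0],[0,0,0,0],[0,0,0,0],[0,0,0,0]], "claw": 255}}

```text
time: 19.82
tool_pos: [0.5702, 0.0894, 0.1461]
ee_rot: [3.141, 0.001, 3.066]
wrist_force: [0.7, 0.4, 1.8]
width: 0.0309
finger_force: 30.0
```

>>> {"api": "servo_tool", "payload": {"targets": [[0,0,-0.5,0],[0,0,-2,0],[0,0,-4,0],[0,0,-6,0],[0,0,-8,0],[0,0,-10,0],[0,0,-11,0],[0,0,-11,0]]}}

```text
time: 20.82
tool_pos: [0.5703, 0.0891, 0.2568]
ee_rot: [3.141, 0.002, 3.066]
wrist_force: [0.0, 0.2, -0.1]
width: 0.0314
finger_force: 30.0
```

```bash
python3 - <<'E'
from h import *
go(.5215,-.205,.256,3.066)
s=snapshot("scene");t=snapshot("top")
D=np.zeros((600,800,3),np.uint8);D[:,:400]=cv2.resize(s[130:330,225:358],(400,600));D[:400,400:]=cv2.resize(t[200:320,200:320],(400,400));cv2.imwrite("pics/c3.png",D)
E
```

```text
t 20.82 pos [0.5703 0.0891 0.2568] rot [3.141e+00 2.000e-03 3.066e+00] F [ 0.03  0.21 -0.14] width 0.031 
shift cm [  2.65 -29.7    0.07] turn -0.0
```

View pics/c3.png

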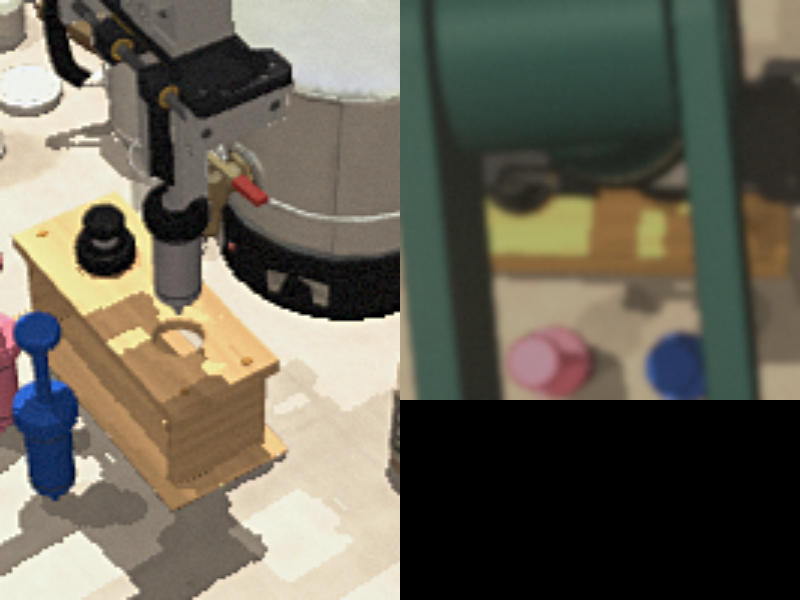

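The syringe hangs straight, clear of the hole, and the free one is home. Carrying it to the mug.

>>> {"api": "servo_tool", "payload": {"targets": [[0.2,-2,0,0],[0.6,-6,0,0],[1,-11,0,0],[1.5,-16,0,0],[2,-21,0,0],[2.4,-26,0,0],[2.65,-29,0,0],[2.65,-29.7,0,0]]}}

```text
time: 21.92
tool_pos: [0.5197, -0.2074, 0.2547]
ee_rot: [3.141, -0.002, 3.062]
wrist_force: [0.3, 0.5, -0.8]
width: 0.0316
finger_force: 30.0
```

>>> {"api": "servo_tool", "payload": {"targets": [[0,0,0,0],[0,0,0,0],[0,0,0,0]]}}

```text
time: 22.3
tool_pos: [0.5214, -0.2039, 0.2558]
ee_rot: [3.141, 0.0, 3.068]
wrist_force: [-0.2, -0.0, -1.1]
width: 0.0314
finger_force: 30.0
```

```bash
python3 - <<'E'
from h import *
go(.5215,-.205,.143,3.066)
s=snapshot("scene");w=snapshot("wrist")
print("tip pred",proj("scene",np.array([.5215,-.205,.122])),"rim",proj("scene",np.array([.5215,-.205,.075])))
D=np.zeros((600,800,3),np.uint8);D[:,:400]=cv2.resize(s[240:420,295:415],(400,600),interpolation=2);D[:300,400:]=cv2.resize(w,(400,300));cv2.imwrite("pics/c4.png",D)
E
```

```text
t 22.3 pos [ 0.5214 -0.2039  0.2558] rot [3.141 0.    3.068] F [-0.22 -0.02 -1.14] width 0.031 
shift cm [-0.02 -0.11 11.28] turn 0.1
tip pred [357.06753076 336.930384  ] rim [355.38651429 351.57725829]
```

View pics/c4.png

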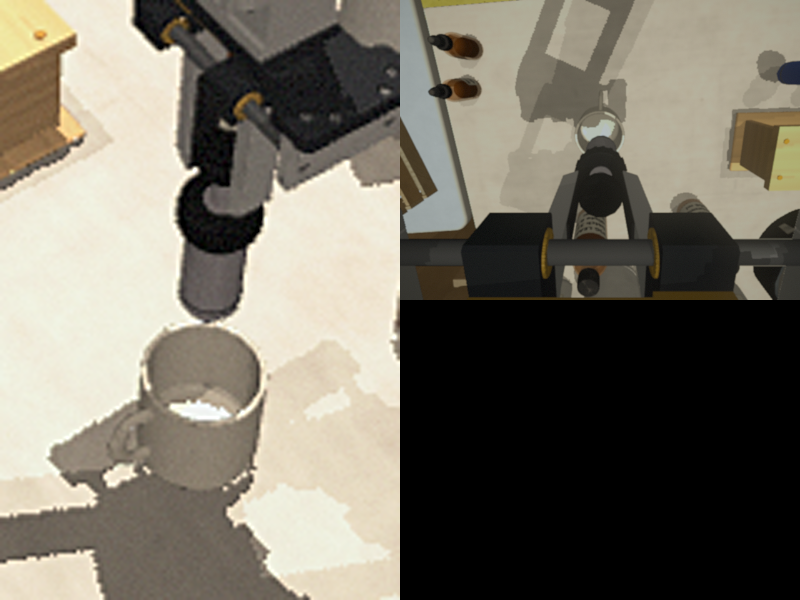

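The syringe hangs above the mug centre: its tip at crop (208,320) is above the rim centre at (203,372), as predicted. Lowering it in.

>>> {"api": "servo_tool", "payload": {"targets": [[0,0,1.5,0],[0,0,3.5,0],[0,0,5.5,0],[0,0,7.5,0],[0,0,9,0],[0,0,10,0],[0,0,10.7,0],[0,0,10.7,0]]}}

```text
time: 23.4
tool_pos: [0.521, -0.2049, 0.1484]
ee_rot: [3.141, -0.0, 3.066]
wrist_force: [-1.1, -0.1, -0.6]
width: 0.0314
finger_force: 30.0
```

>>> {"api": "servo_tool", "payload": {"targets": [[0,0,0.15,0],[0,0,0.3,0],[0,0,0.3,0]]}}

```text
time: 23.78
tool_pos: [0.5212, -0.205, 0.1458]
ee_rot: [-3.142, 0.0, 3.066]
wrist_force: [-0.0, -0.3, -1.5]
width: 0.0312
finger_force: 30.0
```

>>> {"api": "servo_tool", "payload": {"targets": [[0,0,0.1,0],[0,0,0.2,0],[0,0,0.2,0]]}}

```text
time: 24.15
tool_pos: [0.521, -0.2049, 0.1435]
ee_rot: [3.141, -0.0, 3.066]
wrist_force: [0.7, -0.1, -1.7]
width: 0.0313
finger_force: 30.0
```

>>> {"api": "servo_tool", "payload": {"targets": [[0,0,0.1,0],[0,0,0.1,0],[0,0,0.1,0]]}}

```text
time: 24.52
tool_pos: [0.5214, -0.2051, 0.1432]
ee_rot: [-3.141, 0.001, 3.066]
wrist_force: [-0.3, 1.0, 2.0]
width: 0.0314
finger_force: 30.0
```

The tip is on the mug floor. Releasing with the fingers fully open so the syringe can lean.

>>> {"api": "servo_tool", "payload": {"targets": [[0,0,-0.1,0],[0,0,-0.1,0],[0,0,-0.1,0],[0,0,-0.1,0],[0,0,-0.1,0],[0,0,-0.1,0],[0,0,-0.1,0],[0,0,-0.1,0]], "claw": 0}}

```text
time: 25.52
tool_pos: [0.5211, -0.205, 0.1437]
ee_rot: [3.142, 0.0, 3.066]
wrist_force: [0.7, 0.1, -1.4]
width: 0.0944
finger_force: 0.0
```

>>> {"api": "servo_tool", "payload": {"targets": [[0,0,0,0],[0,0,0,0],[0,0,-1,0],[0,0,-2,0],[0,0,-4,0],[0,0,-7,0],[0,0,-10,0],[0,0,-13,0]]}}

```text
time: 26.52
tool_pos: [0.5212, -0.205, 0.2758]
ee_rot: [-3.141, 0.002, 3.066]
wrist_force: [-0.4, 1.2, -0.3]
width: 0.0939
finger_force: 0.0
```

>>> {"api": "servo_tool", "payload": {"targets": [[2,0,0,0],[5,0,0,0],[9,0,0,0],[13,0,0,0],[15,0,0,0],[15,0,0,0],[15,0,0,0]]}}

```text
time: 27.4
tool_pos: [0.3722, -0.1938, 0.2742]
ee_rot: [-3.141, 0.001, 3.066]
wrist_force: [0.9, -0.2, -0.3]
width: 0.0941
finger_force: 0.0
```

```bash
python3 - <<'E'
from h import *
print(get_obs()["time"],get_obs()["tool_pos"])
s=snapshot("scene");cv2.imwrite("pics/s5.png",cv2.resize(s[160:420,160:480],None,fx=2.3,fy=2.3))
E
```

```text
27.4 [ 0.37220043 -0.19379403  0.2742404 ]
```

View pics/s5.png

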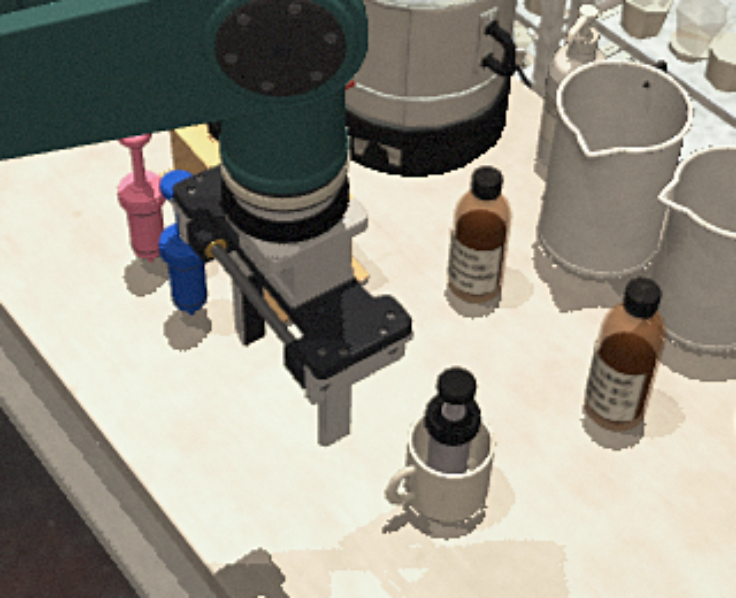

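The syringe stands nozzle-down in the upright mug (crop (455,420)). The bottles, pink and blue syringes are untouched, and the gripper is clear. Handing in.

```bash
python3 -c "
from bench import *
print(close_job())"
```

```text
the job is handed in; nothing more can be done
None
```

The job is handed in: the syringe on the robot's left slid freely and was pushed home in the stand, and the right one pushed back with 10 N about 33 mm in, so it now stands nozzle-down in the upright mug with its plunger left where it stuck.

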